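Sweep leftover nuts off the assembly board into the blue tray

ROBOT

A 7-joint arm with a two-finger parallel gripper is mounted at the origin on the work surface. World frame = base frame: x ahead of the robot, y to its left, z up, the work surface at z = 0. Lengths are in m, angles in rad, forces in N, time in s.
With the tool pointing down it reaches from about 0.4 to 0.85 m from the base axis. Payload 10.4 kg.
Tool frame: the origin (TCP) lies midway between the tips of the shut fingers; the grasp point (between the pads) lies 19 mm behind it (manip.hold_point_z is the distance from the TCP to the grasp point, in m); z points along the fingers, y is the line along which they close (so a half turn about z gives the same grasp; the last joint's range is limited). The gripper opens to 85 mm and grips with 20 to 120 N. Pads are 22 mm wide; open, the fingers measure 114 mm over their backs; the gripper's body (76 mm by 85 mm) begins 54 mm behind the grasp point. The pads swing forward as they close: fully open they stand 13 mm farther back than shut.
Start: joints at [1.245, 0.332, -0.065, 1.46, 0.022, 1.35, -0.088], TCP at [0.186, -0.597, 0.196] pointing down, gripper open.
Joint ranges: [-2.6, 2.6], [-0.5, 2.12], [-1.47, 1.34], [0.16, 2.42], [-1.27, 4.41], [0.06, 2.06], [-2.6, 2.6]. Speed limits (rad/s): [2.22, 2.22, 2.79, 2.79, 3.14, 3.14, 3.14].

INTERFACE

Orientations are given as a unit quaternion [x, y, z, w].
In Python, from workcell import manip, eyes, job gives the robot as it stands.
- The arm moves only by the shell command python3 -m crank 'ROWS' [FORCE]. ROWS is JSON, a list that holds one entry, the list of rows, each a list of 7 numbers: the finger opening in cm, from 0 to 8.54, then the shift along the world's x, y, z in cm, then the turn, a rotation vector about the world's x, y, z in degrees. In form: [[[hand, x, y, z, ax, ay, az], ...]]. A call has 1 to 20 rows; each row shifts and turns the commanded pose from where the row before left it; what a row does not reach is not made up. A row lasts 1/8 s, in which the tool goes at most 62.5 mm and 10.7 degrees, less where a joint would pass 70% of its speed; a pose out of reach is approached as far as the arm can. A call with a gripper value outside its range is refused whole. The fingers move at their own pace and stop on an object; FORCE is the grip in N (left out, the last holds). Time passes only in rows, so rows that do not move let the fingers close. It gives the time, the measured TCP pose, the force, the opening and the grip force at its end, in the units of the state.
- manip.get_obs(): the state, without advancing time (a new reading comes with each control period).
- eyes.camera(name): name is "scene" or "top" or "wrist"; returns (picture, depth): 384x512x3 uint8, red, green, blue; 384x512 float32, m along the optical axis (not along the pixel's ray), 0 where there is no reading.
- eyes.camera_params(name): a dict with "fx", "fy", "cx", "cy" (pixels), "world_from_camera" (4x4, takes a point from camera to world coordinates); the wrist camera has in their place "hand_eye" (4x4, takes a point from camera to tool coordinates, whose origin is the TCP and whose axes are the flange's). Camera axes: x right, y down, z forward; pixel columns grow to the right and rows downward; lengths in m; the calibration is good to about 2 mm. A picture is of the moment at which its call begins: read the wrist's pose just before it. camera_params takes no time and is no camera call.
- job.hand_in(): hands the job in; it is judged then, once.
The state is a dict: "clock": time; "joint_pos": joint angles; "joint_velocities": joint speeds; "tau": joint torques, N m; "position": TCP position; "ee_rot": TCP orientation; "ft_force": force on the tool from outside, world axes, zero at the start; "torque": the same for the moment, N m; "grip_width": opening from 0.0 (shut) to 1.0 (fully open); "grasp_force": force on a finger pad.
Only numpy, scipy, OpenCV 4.12 (cv2) and the standard library are available. Lean on these libraries where they do the work, as an engineer would, in place of code of your own. Each camera call takes 0.05 s, during which the arm holds its last target. There are 200 camera calls.

TASK

Clear the three leftover brass nuts off the assembly board: with the fingertips, sweep them along the mat and over the board's edge so that all three drop into the blue tray at its side. Only push them, never lift them, and leave the housing, the circuit-board holder and everything else on the board and bench where they stand.

Things in the scene. Friction and masses are not known exactly. Their poses are not given: they have to be found in the camera images.
- board: raised assembly board, 300 mm along its x by 380 mm along its y, covered by a flat dark grey mat without any rim; fixed. Its origin lies on the bench top under its centre, its axes are parallel to its edges (y to its left as seen from the robot), and the mat's surface is 50 mm above the origin
- blue_tray: shallow open tray of blue plastic, 260 mm (its x) by 95 mm (its y), 28 mm high outside, walls and floor 3 mm thick; fixed. It stands along the left or the right edge of the board (y direction), parallel to it, its near wall tucked 12 mm under the board's edge, so that what goes over that edge drops about 45 mm into it. Origin: centre of its underside, on the bench top
- red_tray: the same tray in red plastic, for scrap, with a few dark screws stuck in it, along the opposite edge of the board; the nuts do not belong there. Fixed. Origin: centre of its underside
- nut_a_center (a point): brass hexagon gland nut lying flat on the mat, 24 mm across the flats (28 mm over the corners), 12 mm thick, with a 14 mm hole, about 35 g, slides freely (pushed at a single point it turns and slowly drifts off to one side). The point is its centre, 6 mm above the mat. It starts on the left part of the mat, between 100 and 150 mm from the middle
- nut_b_center (a point): brass hexagon gland nut lying flat on the mat, 24 mm across the flats (28 mm over the corners), 12 mm thick, with a 14 mm hole, about 35 g, slides freely (pushed at a single point it turns and slowly drifts off to one side). The point is its centre, 6 mm above the mat. It starts on the right part of the mat, between 100 and 150 mm from the middle
- nut_c_center (a point): brass hexagon gland nut lying flat on the mat, 24 mm across the flats (28 mm over the corners), 12 mm thick, with a 14 mm hole, about 35 g, slides freely (pushed at a single point it turns and slowly drifts off to one side). The point is its centre, 6 mm above the mat. It starts near the edge of the mat that is towards the robot, anywhere along the middle 220 mm of it
- housing_center (a point): loose grey round instrument housing with a dark glass port on top, standing near the middle of the mat: 44 mm diameter, 58 mm high, 160 g. The point is its centre, 29 mm above the mat. It stands in the straight way of the nut that lies on the far side from the blue tray
- pcb_holder: loose circuit-board holder along the board's far edge: black jaws and a green circuit board, 50 mm deep (its x), 175 mm long (its y) over the clamp screws, 42 mm high. Origin: centre of its underside
- dropper: loose small amber dropper bottle standing at one far corner of the mat, 28 mm diameter, 59 mm high. Origin: centre of its underside
- solder_reel: loose small reel of solder with blue flanges standing at the other far corner of the mat, 42 mm diameter, 28 mm high. Origin: centre of its underside
- wash_bottle: loose white squeeze bottle with a yellow cap and bent spout on the bench to the right, 66 mm diameter, 208 mm high. Origin: centre of its underside
- meter: loose yellow hand multimeter lying on the bench to the left, 160 x 78 mm, 45 mm high. Origin: centre of its underside
- screwdriver: loose screwdriver lying on the bench to the right, nearer the robot, 160 mm long along its x. Origin: under its middle

How it is judged:
By the outcome, as a careful person would: the job done as asked, in the order asked, and still so for the second after the job is handed in, with the robot touching nothing.
It also fails if it takes over 67 s, if anything falls off the work surface, if the arm or the gripper's body presses on something with over 40 N, if the wrist force passes 120 N, or if a joint passes its speed limit or range.

## Working session

There is one attempt and no reset: what is moved stays moved. The work goes in short steps, Python scripts to look and compute and a shell command to move; the robot and the scene stay as the last step left them, time stands still between calls to the robot, and variables do not carry over. Pictures are saved under pics/ and viewed, at most 10 in all, crops included, and the job is handed in when it is done.

```bash
mkdir -p pics
cat > h.py <<'E'
import numpy as np, cv2
from workcell import manip, eyes, job
def w(name,pts,depth,P=None):
    P=P or eyes.camera_params(name);T=np.array(P["world_from_camera"]);o=[]
    for u,v in pts:
        d=depth[int(v)-1:int(v)+2,int(u)-1:int(u)+2];d=np.median(d[d>0]) if (d>0).any() else 0
        p=T@[(u-P["cx"])/P["fx"]*d,(v-P["cy"])/P["fy"]*d,d,1];o.append(p[:3])
    return np.array(o)
E
python3 - <<'E'
from h import *
print(manip.get_obs())
for n in("top","scene"):
    im,d=eyes.camera(n);np.savez("pics/%s0.npz"%n,im=im,d=d)
    cv2.imwrite("pics/%s0.png"%n,cv2.resize(im[:,:,::-1],(800,600),interpolation=cv2.INTER_CUBIC))
    print(eyes.camera_params(n))
E
```

```text
{'clock': 0.0, 'joint_pos': array([ 1.24538818,  0.33285845, -0.06470177,  1.46096381,  0.02160836,
        1.34991391, -0.08850537]), 'joint_velocities': array([-0.00130319,  0.00113661, -0.00043578, -0.00113254,  0.00135112,
       -0.00021852, -0.0014745 ]), 'tau': array([-4.04355069e-04, -6.25436425e+01,  4.91074228e-02, -3.91607451e+01,
        1.64131931e-02,  9.96515126e-03,  2.34101293e-05]), 'position': array([ 0.18623404, -0.59614632,  0.19521363]), 'ee_rot': array([ 9.88558544e-01,  1.50835940e-01, -1.46906819e-04, -7.08761487e-04]), 'ft_force': array([-0.25822553, -0.2147886 ,  0.24489095]), 'torque': array([ 0.01441045,  0.02220441, -0.00389205]), 'grasp_force': 0.0, 'grip_width': 0.9990212325821876}
{'fx': 443.1884388631448, 'fy': 443.1884388631448, 'cx': 257.98479213306246, 'cy': 194.76244014800753, 'world_from_camera': array([[-0.02547232, -0.98326755,  0.18037762,  0.23904287],
       [-0.99966695,  0.02430661, -0.00867036, -0.00628457],
       [ 0.00414092, -0.1805384 , -0.98355922,  1.58495994],
       [ 0.        ,  0.        ,  0.        ,  1.        ]])}
{'fx': 483.19768001841146, 'fy': 483.19768001841146, 'cx': 259.03547264824596, 'cy': 189.2236042253744, 'world_from_camera': array([[-0.4062292 ,  0.60201484, -0.68742707,  1.34447324],
       [ 0.91375004,  0.27274929, -0.30111242,  0.38057692],
       [ 0.0062211 , -0.75045716, -0.66088981,  0.86857395],
       [ 0.        ,  0.        ,  0.        ,  1.        ]])}
```

View pics/top0.png

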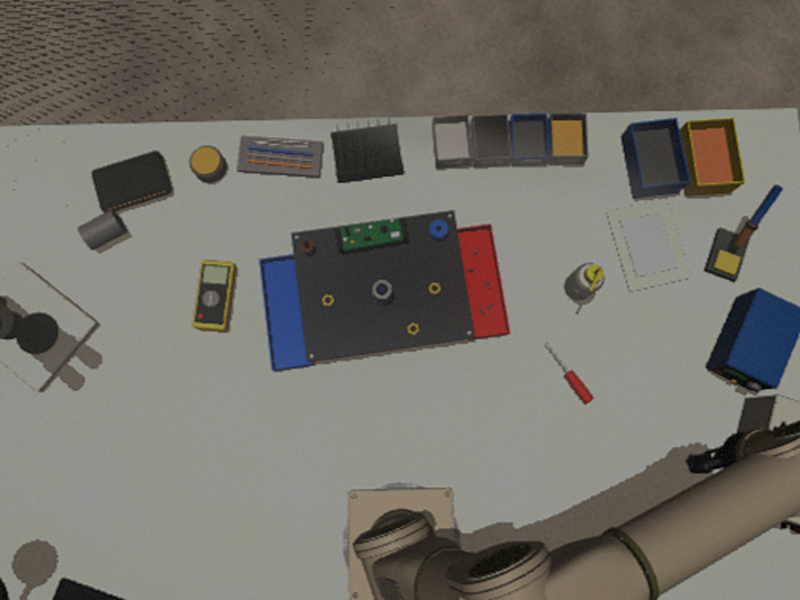

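View pics/scene0.png

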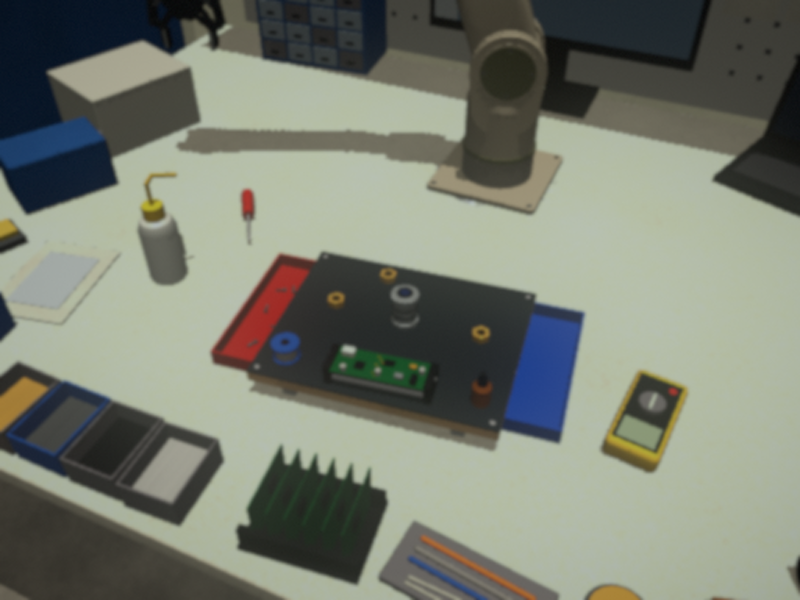

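The top view shows the blue tray on the left (+y). In 800x600 pixels, nut a is at (328,300), b at (434,288), c at (413,329), and the housing at (382,290). Next I'll take an enlarged crop.

Run:
```python
from h import *
z=np.load("pics/top0.npz");im,d=z["im"],z["d"]
c=im[125:240,160:335,::-1];cv2.imwrite("pics/c0.png",cv2.resize(c,None,fx=4.5,fy=4.5,interpolation=cv2.INTER_CUBIC))
hsv=cv2.cvtColor(im,cv2.COLOR_RGB2HSV)
m=((hsv[...,0]>15)&(hsv[...,0]<32)&(hsv[...,1]>110)&(hsv[...,2]>80)).astype(np.uint8)
m[:,:180]=0;m[:,310:]=0;m[:130]=0;m[240:]=0
n,l,s,ce=cv2.connectedComponentsWithStats(m)
for i in range(1,n):
    if s[i,4]>8:
        print(s[i],ce[i],w("top",[ce[i]],d), np.median(d[l==i]))
P=eyes.camera_params("top")
def plane(u,v,zz):
    T=P["world_from_camera"];r=T[:3,:3]@[(u-P["cx"])/P["fx"],(v-P["cy"])/P["fy"],1];return T[:3,3]+r*(zz-T[2,3])/r[2]
for i in range(1,n):
    if s[i,4]>8: print(ce[i],plane(*ce[i],.062))
for n_,p,zz in [("FL",(292,218),.05),("FR",(454,211),.05),("NR",(474,340),.05),("NL",(308,358),.05),("house",(382,289),.108),("reel",(439,229),.078),("drop",(308,246),.1),("pcbNR",(406,242),.07),("pcbNL",(340,250),.07),("trayNL",(274,370),.028),("trayFL",(261,259),.028)]:
    print(n_,plane(p[0]*.64,p[1]*.64,zz).round(3))
```

```text
[274 181   8   7  37] [277.78378378 184.05405405] [[ 0.55749375 -0.0908661   0.04914203]] 1.55698
[206 189   8   7  34] [209.67647059 191.94117647] [[0.53481215 0.15008469 0.05022123]] 1.5518547
[261 207   8   8  37] [264.16216216 210.21621622] [[ 0.46531163 -0.04006367  0.0482131 ]] 1.5410354
[277.78378378 184.05405405] [ 0.55482766 -0.09015798  0.062     ]
[209.67647059 191.94117647] [0.53254218 0.14888459 0.062     ]
[264.16216216 210.21621622] [ 0.46328166 -0.03976062  0.062     ]
FL [0.729 0.231 0.05 ]
FR [ 0.737 -0.143  0.05 ]
NR [ 0.436 -0.176  0.05 ]
NL [0.405 0.194 0.05 ]
house [0.545 0.026 0.108]
reel [ 0.686 -0.105  0.078]
drop [0.648 0.188 0.1  ]
pcbNR [ 0.66 -0.03  0.07]
pcbNL [0.645 0.119 0.07 ]
trayNL [0.382 0.274 0.028]
trayFL [0.639 0.306 0.028]
```

View pics/c0.png

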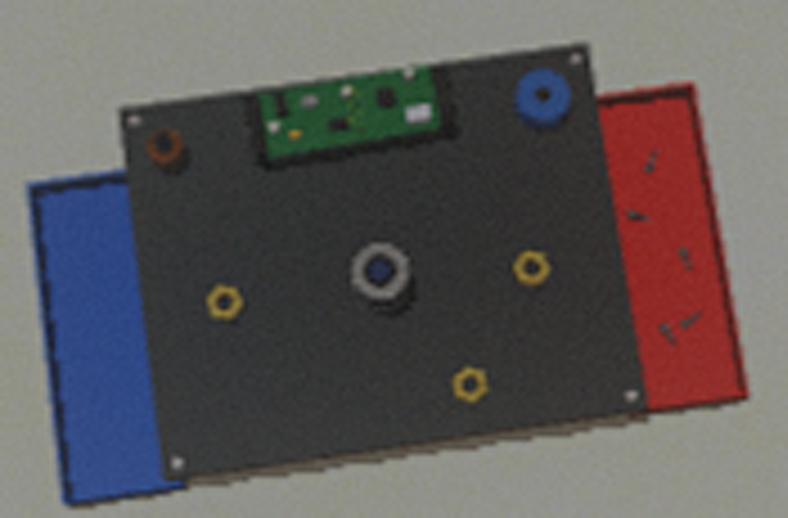

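```bash
cat >> h.py <<'E'
def plane(u,v,zz,P=None):
    P=P or eyes.camera_params("top");T=np.array(P["world_from_camera"]);r=T[:3,:3]@[(u-P["cx"])/P["fx"],(v-P["cy"])/P["fy"],1];return T[:3,3]+r*(zz-T[2,3])/r[2]
E
python3 - <<'E'
from h import *
q=lambda c,z:plane(160+c[0]/4.5-.4,125+c[1]/4.5-.4,z)[:2]
C=np.array([q(c,.05) for c in[(121,108),(588,44),(646,404),(166,478)]])
m=np.array([[.15,.19],[.15,-.19],[-.15,-.19],[-.15,.19]])
c0=C.mean(0);H=(C-c0).T@m;a=np.arctan2(H[1,0]-H[0,1],H[0,0]+H[1,1])
R=np.array([[np.cos(a),-np.sin(a)],[np.sin(a),np.cos(a)]])
print("board",c0.round(4),np.degrees(a),"res",((C-c0)@R-m).round(3).tolist())
for n,p in dict(a=(.5325,.1489),b=(.5548,-.0902),c=(.4633,-.0398),house=q((380,271),.108),reel=q((543,97),.078),
  pcbNL=q((268,165),.07),pcbNR=q((450,137),.07),tNL=q((67,505),.028),tFL=q((28,184),.028),drop=q((165,145),.1)).items():
    print(n,np.round(p,4),((np.array(p)-c0)@R).round(4))
print("wash",plane(598*.64,270*.64,.2),plane(580*.64,290*.64,.12),"screw",plane(548*.64,345*.64,.01))
E
```

```text
board [0.5701 0.0278] 6.931101593835665 res [[-0.001, -0.002], [-0.002, 0.001], [0.003, 0.003], [0.0, -0.002]]
a [0.5325 0.1489] [-0.0227  0.1248]
b [ 0.5548 -0.0902] [-0.0294 -0.1152]
c [ 0.4633 -0.0398] [-0.1141 -0.0542]
house [0.5454 0.0272] [-0.0245  0.0025]
reel [ 0.6878 -0.1026] [ 0.1011 -0.1436]
pcbNL [0.6402 0.1141] [0.08   0.0772]
pcbNR [ 0.6594 -0.029 ] [ 0.0818 -0.0671]
tNL [0.3819 0.2766] [-0.1568  0.2698]
tFL [0.6403 0.3101] [0.1038 0.2718]
drop [0.65   0.1906] [0.099  0.1521]
wash [ 0.55479789 -0.42062957  0.2       ] [ 0.52970707 -0.40223733  0.12      ] screw [ 0.42500042 -0.34943384  0.01      ]
```

```bash
python3 -m crank '[[[1.8,0,0,5,0,0,0],[1.8,2,4,0,0,0,4],[1.8,2.5,5,0,0,0,5.6],[1.8,2.5,5,0,0,0,5.6],[1.8,2.5,5,0,0,0,5.6],[1.8,2.5,5,0,0,0,5.6],[1.8,2.5,5,0,0,0,5.6],[1.8,2.5,5,0,0,0,5.6],[1.8,2.5,5,0,0,0,5.6],[1.8,2.5,5,0,0,0,5.6],[1.8,2.5,5,0,0,0,5.6],[1.8,2.5,5,0,0,0,5.6],[1.8,2.5,5,0,0,0,5.6],[1.8,2.5,5,0,0,0,5.6],[1.8,2.5,5,0,0,0,5.6],[1.8,0.6,1.7,0,0,0,2.8],[1.8,0,0,0,0,0,0]]]'
python3 - <<'E'
from h import *
from scipy.spatial.transform import Rotation as R
o=manip.get_obs();im,d=eyes.camera("wrist");P=eyes.camera_params("wrist")
T=np.eye(4);T[:3,:3]=R.from_quat(o["ee_rot"]).as_matrix();T[:3,3]=o["position"];P["world_from_camera"]=T@P["hand_eye"]
np.savez("pics/w1.npz",im=im,d=d,T=P["world_from_camera"]);cv2.imwrite("pics/w1.png",im[:,:,::-1])
print(o["position"],T[:3,1],o["grip_width"],P)
E
```

```text
clock: 2.22
position: [0.5371, 0.1113, 0.2455]
ee_rot: [0.662, 0.749, -0.0, -0.001]
ft_force: [-0.4, -1.2, 0.3]
grip_width: 0.21
grasp_force: 0.0
[0.53708929 0.11128156 0.24553726] [ 0.99241905  0.12289555 -0.00105097] 0.20983260633985318 {'fx': 321.8362512643989, 'fy': 321.8362512643989, 'cx': 257.6161810319171, 'cy': 192.98939608196108, 'hand_eye': array([[-3.02439741e-04, -9.56928740e-01, -2.90322743e-01,
         7.35026676e-02],
       [ 9.99999679e-01, -5.04680752e-04,  6.21735214e-04,
         6.48205681e-04],
       [-7.41476595e-04, -2.90322462e-01,  9.56928586e-01,
        -1.77187727e-01],
       [ 0.00000000e+00,  0.00000000e+00,  0.00000000e+00,
         1.00000000e+00]]), 'world_from_camera': array([[ 9.92456746e-01,  1.17429886e-01,  3.52112208e-02,
         5.28900378e-01],
       [ 1.22594912e-01, -9.49912046e-01, -2.87467552e-01,
         1.84199674e-01],
       [-3.09719160e-04,  2.89615828e-01, -9.57142924e-01,
         4.22778460e-01],
       [ 0.00000000e+00,  0.00000000e+00,  0.00000000e+00,
         1.00000000e+00]])}
```

View pics/w1.png

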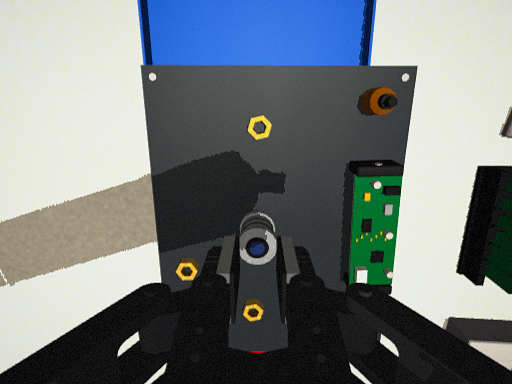

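The wrist view shows all three nuts: a at (259,127), c at (186,271), b at (253,312). The housing top is at (258,248), and the left edge corners of the board are at (141,67) and (417,67).

Run:
```python
from h import *
z=np.load("pics/w1.npz");P=eyes.camera_params("wrist");P["world_from_camera"]=z["T"]
a=np.radians(6.93);R=np.array([[np.cos(a),-np.sin(a)],[np.sin(a),np.cos(a)]]);c0=np.array([.5701,.0278])
for n,p,zz in[("a",(259,127),.06),("c",(186.5,270.5),.06),("b",(253,312),.06),("house",(258,247.5),.108),("NL",(141,66.5),.05),("FL",(417,66.5),.05),("drop",(378,101),.09)]:
    q=plane(*p,zz,P)[:2];print(n,q.round(4),((q-c0)@R).round(4))
```

```text
a [0.5344 0.1513] [-0.0205  0.1269]
c [ 0.4652 -0.0379] [-0.1121 -0.0526]
b [ 0.5564 -0.0891] [-0.0277 -0.1144]
house [0.5484 0.0288] [-0.0214  0.0036]
NL [0.3999 0.1986] [-0.1483  0.1901]
FL [0.6961 0.2352] [0.1502 0.1907]
drop [0.6482 0.1938] [0.0976 0.1553]
```

```bash
python3 -m crank '[[[1.8,0.1,0,-5,0,0,0],[1.8,0.1,0,-5,0,0,0],[1.8,0,0,-5,0,0,0],[1.8,0,0,-2.7,0,0,0],[1.8,0,0,-1,0,0,0],[1.8,0,0,-0.5,0,0,0],[1.8,0,0,0,0,0,0]]]'
```

```text
clock: 3.15
position: [0.54, 0.11, 0.0549]
ee_rot: [0.663, 0.748, 0.0, 0.001]
ft_force: [0.0, 0.2, -0.2]
grip_width: 0.21
grasp_force: 0.0
```

```bash
python3 -m crank '[[[1.8,-0.06,0.5,0,0,0,0],[1.8,-0.12,0.99,0,0,0,0],[1.8,-0.12,0.99,0,0,0,0],[1.8,-0.12,0.99,0,0,0,0],[1.8,-0.12,0.99,0,0,0,0],[1.8,-0.12,0.99,0,0,0,0],[1.8,-0.12,0.99,0,0,0,0],[1.8,-0.12,0.99,0,0,0,0],[1.8,-0.12,0.99,0,0,0,0],[1.8,-0.12,0.99,0,0,0,0],[1.8,-0.12,0.99,0,0,0,0],[1.8,-0.12,0.99,0,0,0,0],[1.8,-0.12,0.99,0,0,0,0],[1.8,-0.12,0.99,0,0,0,0],[1.8,0,0,0,0,0,0]]]'
python3 - <<'E'
from h import *
im,d=eyes.camera("wrist");cv2.imwrite("pics/w2.png",im[:,:,::-1])
E
```

```text
clock: 5.03
position: [0.5228, 0.2452, 0.0541]
ee_rot: [0.662, 0.749, 0.0, -0.0]
ft_force: [0.2, 0.1, 0.2]
grip_width: 0.212
grasp_force: 0.0
```

View pics/w2.png

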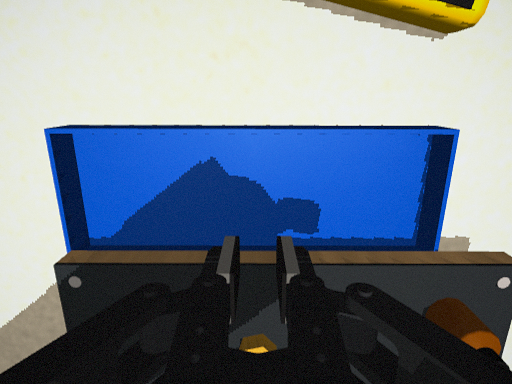

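Run:
```python
from h import *
from scipy.spatial.transform import Rotation as R
o=manip.get_obs();im,d=eyes.camera("wrist");P=eyes.camera_params("wrist")
T=np.eye(4);T[:3,:3]=R.from_quat(o["ee_rot"]).as_matrix();T[:3,3]=o["position"];P["world_from_camera"]=T@P["hand_eye"]
for v in(238,242,248,256,270): print(v,[np.round(w("wrist",[(u,v)],d,P)[0],3).tolist() for u in(222,231,236,280,288,294)])
print("nut",w("wrist",[(250,343),(262,343),(257,339),(257,346)],d,P).round(3))
```

```text
238 [[0.5, 0.209, 0.002], [0.51, 0.254, 0.095], [0.513, 0.254, 0.095], [0.533, 0.257, 0.096], [0.536, 0.257, 0.095], [0.556, 0.216, 0.002]]
242 [[0.501, 0.206, 0.002], [0.511, 0.254, 0.099], [0.513, 0.254, 0.1], [0.533, 0.256, 0.099], [0.536, 0.257, 0.1], [0.556, 0.212, 0.002]]
248 [[0.507, 0.253, 0.105], [0.511, 0.254, 0.105], [0.513, 0.254, 0.105], [0.532, 0.256, 0.106], [0.535, 0.257, 0.106], [0.539, 0.254, 0.1]]
256 [[0.508, 0.253, 0.113], [0.512, 0.254, 0.113], [0.514, 0.253, 0.11], [0.532, 0.256, 0.112], [0.535, 0.257, 0.113], [0.537, 0.257, 0.113]]
270 [[0.509, 0.253, 0.124], [0.513, 0.254, 0.124], [0.514, 0.247, 0.112], [0.532, 0.252, 0.117], [0.534, 0.257, 0.124], [0.536, 0.257, 0.124]]
nut [[0.529 0.162 0.057]
 [0.536 0.165 0.059]
 [0.533 0.164 0.055]
 [0.533 0.164 0.061]]
```

The wrist view shows the fingers past the edge and nut a still behind them on the mat, near (257,343). The tips passed over it, so I'll check tip height in the scene camera.

Run:
```python
from h import *
im,d=eyes.camera("scene");P=eyes.camera_params("scene");T=P["world_from_camera"]
o=manip.get_obs();p=o["position"]
c=np.linalg.inv(T)@np.r_[p,1];u,v=P["fx"]*c[0]/c[2]+P["cx"],P["fy"]*c[1]/c[2]+P["cy"];print(p,"TCP px",u,v)
u0,v0=int(u)-70,int(v)-60
cv2.imwrite("pics/s2.png",cv2.resize(im[v0:v0+100,u0:u0+130,::-1],None,fx=6,fy=6,interpolation=cv2.INTER_CUBIC));print(u0,v0)
# point cloud near TCP
V,U=np.mgrid[:384,:512];X=np.stack([(U-P["cx"])/P["fx"]*d,(V-P["cy"])/P["fy"]*d,d,np.ones_like(d)],-1)@T.T
m=(np.hypot(X[...,0]-p[0],X[...,1]-p[1])<.035)&(X[...,2]>.052)
print(np.sort(X[m][:,2])[:15].round(3)); i=np.argsort(X[m][:,2])[:8];print(X[m][i,:3].round(3))
```

```text
[0.52330821 0.24367103 0.05394938] TCP px 344.9463280423736 222.8615571281843
274 162
[0.052 0.052 0.052 0.089 0.09  0.09  0.091 0.091 0.092 0.095 0.095 0.096
 0.096 0.097 0.097]
[[0.524 0.215 0.052]
 [0.533 0.212 0.052]
 [0.526 0.218 0.052]
 [0.539 0.239 0.089]
 [0.536 0.255 0.09 ]
 [0.539 0.242 0.09 ]
 [0.539 0.251 0.091]
 [0.537 0.257 0.091]]
```

View pics/s2.png

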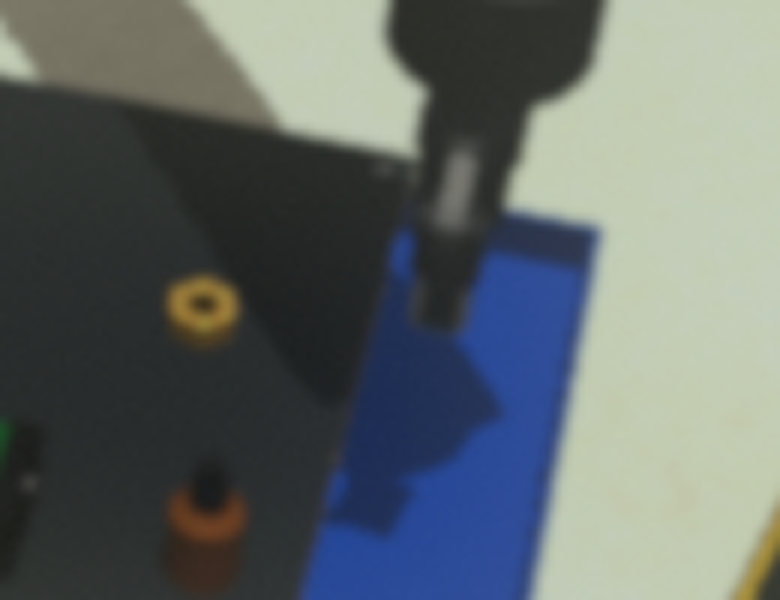

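The scene view shows nut a undisturbed at crop pixel (203,303). The fingertips are about 36 mm above the reported TCP height, so I'll go back and lower by what the depth shows.

```bash
python3 -c "
from h import *
print(plane(274+203/6-.4,162+303/6-.4,.062,eyes.camera_params('scene')))"
python3 -m crank '[[[1.8,0.3,-2.6,0.5,0,0,0],[1.8,0.4,-3,0.5,0,0,0],[1.8,0.4,-3,0,0,0,0],[1.8,0.3,-2.6,0,0,0,0],[1.8,0.2,-2,-1,0,0,0],[1.8,0,0,-1,0,0,0],[1.8,0,0,-1,0,0,0],[1.8,0,0,-0.5,0,0,0],[1.8,0,0,0,0,0,0]]]'
python3 - <<'E'
from h import *
im,d=eyes.camera("scene");P=eyes.camera_params("scene");T=P["world_from_camera"]
p=manip.get_obs()["position"]
V,U=np.mgrid[:384,:512];X=np.stack([(U-P["cx"])/P["fx"]*d,(V-P["cy"])/P["fy"]*d,d,np.ones_like(d)],-1)@T.T
m=(np.hypot(X[...,0]-p[0],X[...,1]-p[1])<.03)&(X[...,2]>.053)
i=np.argsort(X[m][:,2])[:8];print(X[m][i,:3].round(3))
E
```

```text
[0.53347362 0.15258724 0.062     ]
clock: 6.3
position: [0.5387, 0.113, 0.0286]
ee_rot: [0.662, 0.749, -0.0, -0.0]
ft_force: [-0.6, 0.3, -0.3]
grip_width: 0.205
grasp_force: 0.0
[[0.554 0.111 0.053]
 [0.545 0.131 0.053]
 [0.551 0.11  0.054]
 [0.543 0.135 0.054]
 [0.564 0.122 0.054]
 [0.537 0.143 0.061]
 [0.535 0.142 0.063]
 [0.552 0.123 0.063]]
```

```bash
python3 -m crank '[[[1.8,0,0,-0.5,0,0,0],[1.8,0,0,-0.3,0,0,0],[1.8,0,0,0,0,0,0]]]'; python3 -m crank '[[[1.8,0,0,-0.2,0,0,0],[1.8,0,0,0,0,0,0]]]'
python3 - <<'E'
from h import *
im,d=eyes.camera("scene");P=eyes.camera_params("scene");T=P["world_from_camera"]
p=manip.get_obs()["position"]
V,U=np.mgrid[:384,:512];X=np.stack([(U-P["cx"])/P["fx"]*d,(V-P["cy"])/P["fy"]*d,d,np.ones_like(d)],-1)@T.T
R=X[...,:2]-p[:2]
m=(abs(R[...,0]-.018)<.012)&(abs(R[...,1])<.014)&(X[...,2]>.045)
i=np.argsort(X[m][:,2])[:14];print(X[m][i,:3].round(3))
E
```

```text
clock: 6.72
position: [0.539, 0.1121, 0.0208]
ee_rot: [0.663, 0.749, -0.0, -0.0]
ft_force: [0.1, -0.7, 0.3]
grip_width: 0.209
grasp_force: 0.0
clock: 6.98
position: [0.5391, 0.1121, 0.019]
ee_rot: [0.663, 0.749, -0.0, -0.0]
ft_force: [0.6, 0.1, -0.4]
grip_width: 0.205
grasp_force: 0.0
[[0.549 0.104 0.046]
 [0.549 0.12  0.046]
 [0.568 0.104 0.047]
 [0.551 0.1   0.047]
 [0.557 0.105 0.047]
 [0.554 0.111 0.047]
 [0.547 0.101 0.047]
 [0.553 0.121 0.047]
 [0.564 0.123 0.047]
 [0.562 0.104 0.048]
 [0.566 0.119 0.048]
 [0.562 0.112 0.048]
 [0.55  0.123 0.048]
 [0.563 0.118 0.048]]
```

```bash
python3 -m crank '[[[1.8,-0.06,0.5,0,0,0,0],[1.8,-0.12,0.99,0,0,0,0],[1.8,-0.12,0.99,0,0,0,0],[1.8,-0.12,0.99,0,0,0,0],[1.8,-0.12,0.99,0,0,0,0],[1.8,0,0,0,0,0,0]]]'
cat > look.py <<'E'
from h import *
from scipy.spatial.transform import Rotation as R
import sys
o=manip.get_obs();im,d=eyes.camera("wrist");P=eyes.camera_params("wrist")
T=np.eye(4);T[:3,:3]=R.from_quat(o["ee_rot"]).as_matrix();T[:3,3]=o["position"];P["world_from_camera"]=T@P["hand_eye"]
cv2.imwrite("pics/%s.png"%sys.argv[1],im[:,:,::-1])
c0=np.array([.5701,.0278]);a=np.radians(6.93);B=np.array([[np.cos(a),-np.sin(a)],[np.sin(a),np.cos(a)]])
print("tcp",o["position"].round(4),((o["position"][:2]-c0)@B).round(4))
hsv=cv2.cvtColor(im,cv2.COLOR_RGB2HSV);m=cv2.inRange(hsv,(18,120,70),(32,255,255))
n,l,s,ce=cv2.connectedComponentsWithStats(m)
for i in range(1,n):
    if s[i,4]>40: x=w("wrist",[],d,P); ys,xs=np.where(l==i);X=w("wrist",zip(xs[(xs>0)&(ys>0)],ys[(xs>0)&(ys>0)]),d,P);q=(X[:,:2].max(0)+X[:,:2].min(0))/2;print(ce[i].round(),s[i,4],q.round(4),X[:,2].max().round(3),"board",((q-c0)@B).round(4))
E
python3 look.py w3
```

```text
clock: 7.78
position: [0.5335, 0.158, 0.0191]
ee_rot: [0.662, 0.749, 0.0, -0.0]
ft_force: [0.4, 0.4, -0.2]
grip_width: 0.208
grasp_force: 0.0
tcp [0.5335 0.158  0.0191] [-0.0206  0.1337]
[256. 215.] 2199 [0.5312 0.1756] 0.062 board [-0.0207  0.1514]
```

View pics/w3.png

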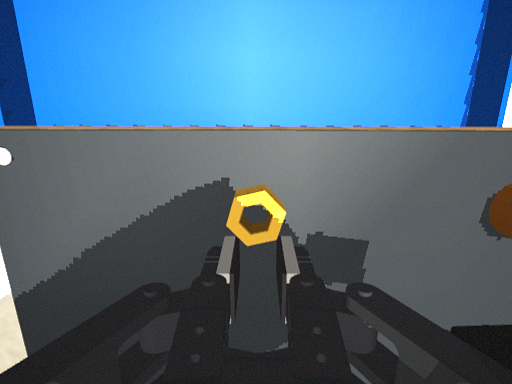

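The nut now sits centred between the fingertips at (256,215) and is being pushed. I'll carry it over the edge.

```bash
python3 -m crank '[[[1.8,-0.12,0.99,0,0,0,0],[1.8,-0.12,0.99,0,0,0,0],[1.8,-0.12,0.99,0,0,0,0],[1.8,-0.12,0.99,0,0,0,0],[1.8,-0.12,0.99,0,0,0,0],[1.8,-0.12,0.99,0,0,0,0],[1.8,-0.12,0.99,0,0,0,0],[1.8,-0.12,0.99,0,0,0,0],[1.8,-0.12,0.99,0,0,0,0],[1.8,0,0,0,0,0,0],[1.8,0,0,4,0,0,0],[1.8,0,0,3,0,0,0],[1.8,0,0,0,0,0,0]]]'
python3 look.py w4
```

```text
clock: 9.45
position: [0.5245, 0.2462, 0.0914]
ee_rot: [0.663, 0.748, 0.002, 0.001]
ft_force: [-0.4, -0.0, 0.6]
grip_width: 0.211
grasp_force: 0.0
tcp [0.5245 0.2462 0.0914] [-0.0189  0.2223]
[370.  18.] 3544 [0.581  0.3863] 0.034 board [0.054  0.3546]
[255. 195.] 525 [0.5239 0.2375] 0.015 board [-0.0205  0.2137]
```

Nut a lies flat in the blue tray (top at z = 0.015). Next is c.

```bash
python3 -m crank '[[[1.8,-0.7,-4,1,0,0,0],[1.8,-0.7,-4,0,0,0,0],[1.8,-0.7,-4,0,0,0,0],[1.8,-0.7,-4,0,0,0,0],[1.8,-0.7,-4.1,0,0,0,0],[1.8,-0.7,-4.1,0,0,0,0],[1.8,-0.7,-4.1,0,0,0,0],[1.8,-0.6,-4.1,0,0,0,0],[1.8,0,0,0,0,0,0],[1.8,0,0,-3,0,0,0],[1.8,0,0,-3,0,0,0],[1.8,0,0,-1.5,0,0,0],[1.8,0,0,-0.7,0,0,0],[1.8,0,0,0,0,0,0]]]'
python3 look.py w5
```

```text
clock: 11.25
position: [0.4681, -0.0779, 0.0171]
ee_rot: [0.663, 0.749, 0.0, -0.0]
ft_force: [0.9, -0.4, 1.1]
grip_width: 0.211
grasp_force: 0.0
tcp [ 0.4681 -0.0779  0.0171] [-0.114  -0.0927]
[260. 175.] 2107 [ 0.4655 -0.0401] 0.062 board [-0.112  -0.0547]
[429. 292.] 2047 [ 0.5458 -0.0845] 0.117 board [-0.0376 -0.1085]
```

```bash
python3 -m crank '[[[1.8,0.2,0,0.2,0,0,0],[1.8,-0.06,0.5,0,0,0,0],[1.8,-0.1,0.8,0,0,0,0],[1.8,-0.12,1,0,0,0,0],[1.8,-0.18,1.5,0,0,0,0],[1.8,-0.2,1.7,0,0,0,0],[1.8,-0.2,1.7,0,0,0,0],[1.8,-0.2,1.7,0,0,0,0],[1.8,-0.2,1.7,0,0,0,0],[1.8,-0.2,1.7,0,0,0,0],[1.8,-0.2,1.7,0,0,0,0],[1.8,-0.2,1.7,0,0,0,0],[1.8,-0.2,1.7,0,0,0,0],[1.8,-0.2,1.7,0,0,0,0],[1.8,-0.18,1.5,0,0,0,0],[1.8,-0.12,1,0,0,0,0],[1.8,-0.1,0.8,0,0,0,0],[1.8,0,0,0,0,0,0]]]'
python3 look.py w6
```

```text
clock: 13.55
position: [0.4432, 0.1464, 0.019]
ee_rot: [0.663, 0.749, 0.0, -0.0]
ft_force: [1.0, 0.4, -0.3]
grip_width: 0.21
grasp_force: 0.0
tcp [0.4432 0.1464 0.019 ] [-0.1116  0.133 ]
[422.  80.] 1554 [0.5266 0.2382] 0.015 board [-0.0178  0.2141]
[258. 215.] 1990 [0.4421 0.1635] 0.062 board [-0.1107  0.1501]
```

```bash
python3 -m crank '[[[1.8,-0.12,0.99,0,0,0,0],[1.8,-0.12,0.99,0,0,0,0],[1.8,-0.12,0.99,0,0,0,0],[1.8,-0.12,0.99,0,0,0,0],[1.8,-0.12,0.99,0,0,0,0],[1.8,-0.12,0.99,0,0,0,0],[1.8,-0.12,0.99,0,0,0,0],[1.8,-0.12,0.99,0,0,0,0],[1.8,-0.12,0.99,0,0,0,0],[1.8,0,0,0,0,0,0],[1.8,0,0,4,0,0,0],[1.8,0,0,3,0,0,0],[1.8,0,0,0,0,0,0]]]'
python3 look.py w7
```

```text
clock: 15.22
position: [0.4341, 0.2352, 0.091]
ee_rot: [0.663, 0.748, 0.002, 0.001]
ft_force: [0.8, -0.3, -0.3]
grip_width: 0.21
grasp_force: 0.0
tcp [0.4341 0.2352 0.091 ] [-0.11    0.2223]
[466.  12.] 2185 [0.5576 0.3786] 0.034 board [0.0299 0.3497]
[257. 195.] 526 [0.4358 0.2286] 0.015 board [-0.1091  0.2156]
[362. 196.] 573 [0.5258 0.2374] 0.015 board [-0.0187  0.2134]
```

Nuts a and c are both flat in the tray. For b I'll push diagonally past the housing first, then straight to the edge.

```bash
python3 -m crank '[[[1.8,0,0,3,0,0,4.5],[1.8,1.7,-3.9,0,0,0,4.5],[1.8,1.7,-3.9,0,0,0,4.5],[1.8,1.7,-3.9,0,0,0,4.5],[1.8,1.7,-3.9,0,0,0,4.5],[1.8,1.7,-3.9,0,0,0,4.5],[1.8,1.7,-3.9,0,0,0,4.5],[1.8,1.7,-3.9,0,0,0,4.5],[1.8,1.7,-3.9,0,0,0,4.5],[1.8,1.8,-3.7,0,0,0,4.5],[1.8,0,0,0,0,0,0],[1.8,0,0,-4,0,0,0],[1.8,0,0,-3,0,0,0],[1.8,0,0,-2,0,0,0],[1.8,0,0,-0.8,0,0,0],[1.8,0,0,-0.2,0,0,0],[1.8,0,0,0,0,0,0]]]'
python3 look.py w8
```

```text
clock: 17.4
position: [0.5871, -0.1141, 0.0198]
ee_rot: [0.326, 0.945, 0.0, 0.001]
ft_force: [-0.0, -0.0, -0.5]
grip_width: 0.214
grasp_force: 0.0
tcp [ 0.5871 -0.1141  0.0198] [-0.0002 -0.1429]
[257. 174.] 1899 [ 0.5574 -0.0902] 0.062 board [-0.0268 -0.1156]
```

View pics/w8.png

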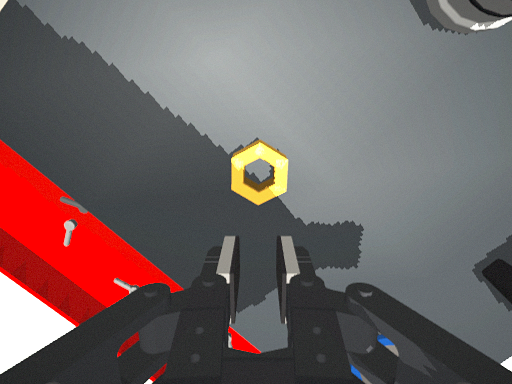

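The nut is centred ahead at (258,173), with the housing well clear at the upper right.

```bash
python3 -m crank '[[[1.8,-0.39,0.31,0,0,0,0],[1.8,-0.79,0.62,0,0,0,0],[1.8,-0.79,0.62,0,0,0,0],[1.8,-0.79,0.62,0,0,0,0],[1.8,-0.79,0.62,0,0,0,0],[1.8,-0.79,0.62,0,0,0,0],[1.8,-0.79,0.62,0,0,0,0],[1.8,-0.79,0.62,0,0,0,0],[1.8,-0.79,0.62,0,0,0,0],[1.8,-0.79,0.62,0,0,0,0],[1.8,-0.79,0.62,0,0,0,0],[1.8,-0.79,0.62,0,0,0,0],[1.8,-0.6,0.47,0,0,0,0],[1.8,-0.2,0.16,0,0,0,0],[1.8,0,0,0,0,0,0],[1.8,0.8,-0.6,0,0,0,0],[1.8,1.2,-0.9,0,0,0,0],[1.8,0,0,0,0,0,0]]]'
python3 look.py w9
```

```text
clock: 19.7
position: [0.5089, -0.0525, 0.0189]
ee_rot: [0.327, 0.945, 0.0, 0.0]
ft_force: [0.5, -0.7, 1.0]
grip_width: 0.213
grasp_force: 0.0
tcp [ 0.5089 -0.0525  0.0189] [-0.0704 -0.0723]
[257. 160.] 2094 [ 0.4742 -0.0256] 0.062 board [-0.1016 -0.0415]
```

```bash
python3 -m crank '[[[1.8,0,-1,0,0,0,-7.5],[1.8,-0.5,-0.5,0,0,0,-7.5],[1.8,-0.6,-0.3,0,0,0,-7.5],[1.8,-0.6,0,0,0,0,-7.5],[1.8,-0.6,0,0,0,0,-7.5],[1.8,-0.66,0.3,0,0,0,-7.5],[1.8,0,0,0,0,0,0]]]'
python3 look.py w10
```

```text
clock: 20.62
position: [0.4778, -0.0661, 0.019]
ee_rot: [0.662, 0.749, -0.0, -0.0]
ft_force: [-0.9, 0.0, -0.6]
grip_width: 0.212
grasp_force: 0.0
tcp [ 0.4778 -0.0661  0.019 ] [-0.103  -0.0821]
[256. 169.] 2061 [ 0.4731 -0.0261] 0.062 board [-0.1028 -0.0418]
```

Nut c sits in the tray straight ahead, so I'll slant b's path after the housing to land it between a and c.

```bash
python3 -m crank '[[[1.8,-0.06,0.5,0,0,0,0],[1.8,-0.1,0.8,0,0,0,0],[1.8,-0.12,1,0,0,0,0],[1.8,-0.15,1.2,0,0,0,0],[1.8,-0.18,1.5,0,0,0,0],[1.8,-0.18,1.5,0,0,0,0],[1.8,-0.18,1.5,0,0,0,0],[1.8,-0.15,1.2,0,0,0,0],[1.8,-0.12,1,0,0,0,0],[1.8,-0.08,0.7,0,0,0,0],[1.8,0,0,0,0,0,0],[1.8,-0.17,0,0,0,0,-5.3],[1.8,-0.17,0,0,0,0,-5.3],[1.8,-0.16,0,0,0,0,-5.4],[1.8,0,0,0,0,0,0]]]'
python3 look.py w11
```

```text
clock: 22.55
position: [0.4601, 0.0421, 0.0191]
ee_rot: [0.761, 0.649, -0.0, 0.0]
ft_force: [-0.4, -0.3, -0.3]
grip_width: 0.209
grasp_force: 0.0
tcp [0.4601 0.0421 0.0191] [-0.1075  0.0274]
[252. 213.] 1998 [0.4609 0.0607] 0.062 board [-0.1044  0.0458]
```

View pics/w11.png

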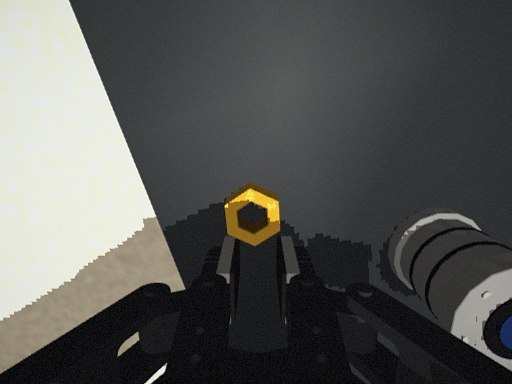

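The nut is still nested at (252,213), with the housing clear on the right. I'll continue on the slant.

```bash
python3 -m crank '[[[1.8,-0.15,0,0,0,0,0],[1.8,0.08,0.5,0,0,0,0],[1.8,0.13,0.8,0,0,0,0],[1.8,0.19,1.2,0,0,0,0],[1.8,0.22,1.4,0,0,0,0],[1.8,0.22,1.4,0,0,0,0],[1.8,0.22,1.4,0,0,0,0],[1.8,0.22,1.4,0,0,0,0],[1.8,0.19,1.2,0,0,0,0],[1.8,0.16,1,0,0,0,0],[1.8,0.1,0.6,0,0,0,0],[1.8,0,0,0,0,0,0]]]'
python3 look.py w12
```

```text
clock: 24.1
position: [0.4758, 0.1519, 0.019]
ee_rot: [0.761, 0.649, 0.0, -0.0]
ft_force: [-0.0, -0.2, -1.0]
grip_width: 0.21
grasp_force: 0.0
tcp [0.4758 0.1519 0.019 ] [-0.0786  0.1345]
[320.  57.] 1386 [0.5239 0.2381] 0.015 board [-0.0205  0.2144]
[163. 103.] 1318 [0.4356 0.228 ] 0.015 board [-0.1094  0.215 ]
[257. 215.] 1983 [0.4796 0.169 ] 0.062 board [-0.0729  0.1511]
```

```bash
python3 -m crank '[[[1.8,0.16,0.99,0,0,0,0],[1.8,0.16,0.99,0,0,0,0],[1.8,0.16,0.99,0,0,0,0],[1.8,0.16,0.99,0,0,0,0],[1.8,0.16,0.99,0,0,0,0],[1.8,0.16,0.99,0,0,0,0],[1.8,0.16,0.99,0,0,0,0],[1.8,0.16,0.99,0,0,0,0],[1.8,0.16,0.99,0,0,0,0],[1.8,0,0,0,0,0,0],[1.8,0,0,4,0,0,0],[1.8,0,0,5,0,0,0],[1.8,0,0,5,0,0,0],[1.8,0,-3,3,0,0,0],[1.8,0,0,0,0,0,0],[1.8,0,0,0,0,0,0]]]'
python3 look.py w13
```

```text
clock: 26.15
position: [0.4898, 0.2105, 0.1883]
ee_rot: [0.761, 0.649, -0.0, -0.0]
ft_force: [-0.0, 0.2, -0.8]
grip_width: 0.214
grasp_force: 0.0
tcp [0.4898 0.2105 0.1883] [-0.0576  0.1911]
[284. 135.] 303 [0.5236 0.2379] 0.015 board [-0.0208  0.2141]
[245. 142.] 293 [0.4806 0.2365] 0.015 board [-0.0637  0.218 ]
[206. 156.] 304 [0.4357 0.2273] 0.015 board [-0.1093  0.2143]
[447. 267.] 65 [0.6626 0.092 ] 0.084 board [0.0996 0.0526]
```

View pics/w13.png

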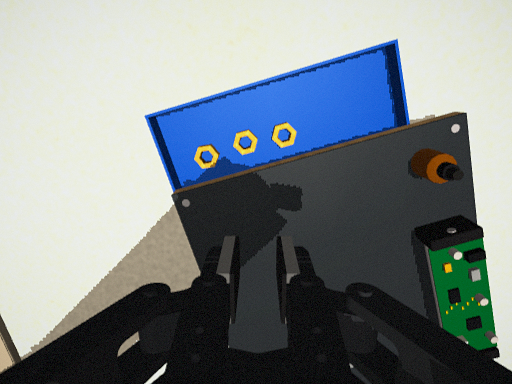

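All three nuts lie flat in the blue tray, at (206,156), (245,142) and (284,135). The rest of the board is undisturbed and the robot touches nothing.

```bash
python3 -c "
from workcell import job
print(job.hand_in())"
```

```text
the job is handed in; nothing more can be done
None
```

All three brass nuts were pushed over the board's edge into the blue tray and lie flat there, nothing else was seen to move, and the job was handed in at about 26 s of the 67 s allowed.

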